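# Clear the sanding bench: files into their cups, blocks into the lidded box

## Task

Clear the sanding bench for the next guitar: stand every file upright, handle down, in the cup of its handle's colour, right down to the bottom. Swing the half-open lid of the wooden box back until it stands about upright, then put all the yellow sanding blocks into the box, and only then lower the lid gently until it is fully shut. Leave the bottle, the tin and the stone where they are.

Things in the scene. Friction and masses are not known exactly. Their poses are not given: they have to be found in the camera images.
- file_red: flat file with a red handle, 200 mm long, 100 g, balanced near mid-length: square-section handle 22 x 22 x 125 mm at the -x end, steel blade 18 mm wide, 6 mm thick, 75 mm long at the +x end. Origin on its long axis at mid-length (butt at x = -100 mm, blade tip at +100 mm, handle up to +25 mm). It starts lying on the bench, long axis 11 mm above it.
- file_red_butt (a point): centre of the blunt handle end of the red file
- file_blue: flat file with a blue handle, 200 mm long, 100 g, balanced near mid-length: square-section handle 22 x 22 x 125 mm at the -x end, steel blade 18 mm wide, 6 mm thick, 75 mm long at the +x end. Origin on its long axis at mid-length (butt at x = -100 mm, blade tip at +100 mm, handle up to +25 mm). It starts lying on the bench, long axis 11 mm above it.
- file_blue_butt (a point): centre of the blunt handle end of the blue file
- file_white: flat file with a white handle, 200 mm long, 100 g, balanced near mid-length: square-section handle 22 x 22 x 125 mm at the -x end, steel blade 18 mm wide, 6 mm thick, 75 mm long at the +x end. Origin on its long axis at mid-length (butt at x = -100 mm, blade tip at +100 mm, handle up to +25 mm). It starts lying on the bench, long axis 11 mm above it.
- file_white_butt (a point): centre of the blunt handle end of the white file
- cup_red: fixed red round cup standing on the rack board, outer diameter 56 mm, inner 47 mm, 80 mm high, bottom 5 mm thick. Origin at the centre of its underside (10 mm above the bench), z up.
- cup_blue: fixed blue round cup standing on the rack board, outer diameter 56 mm, inner 47 mm, 80 mm high, bottom 5 mm thick. Origin at the centre of its underside (10 mm above the bench), z up.
- cup_white: fixed white round cup standing on the rack board, outer diameter 56 mm, inner 47 mm, 80 mm high, bottom 5 mm thick. Origin at the centre of its underside (10 mm above the bench), z up.
- rack: fixed plywood board under the three cups, 250 x 80 x 10 mm, origin at the centre of its underside; the cups stand in a row along its x axis, 75 mm apart, in any colour order
- block0: yellow sanding block with a black band, 40 (x) x 70 (y) x 30 (z) mm, 80 g, origin at the centre of its underside. It starts lying flat on the bench.
- block1: yellow sanding block with a black band, 40 (x) x 70 (y) x 30 (z) mm, 80 g, origin at the centre of its underside. It starts lying flat on the bench.
- block2: yellow sanding block with a black band, 40 (x) x 70 (y) x 30 (z) mm, 80 g, origin at the centre of its underside. It starts lying flat on the bench.
- box: fixed open wooden box for the sanding blocks, 180 (x) x 250 (y) x 70 (z) mm outside, walls and bottom 6 mm, origin at the centre of its underside; its lid is hinged along the far (+x) top edge
- lid (a joint): angle of the box lid (rad): 0 shut, 0.8 to 1.1 at the start (half open), about 1.57 standing upright, 1.9 the limit. The hinge is stiff, the lid stays where it is left.
- lid_hinge (a point): middle of the lid's hinge line (parallel to the box's y axis), 70.5 mm above the bench. The lid is a board of 180 x 250 x 8 mm, 150 g, reaching 180 mm from this line; shut, it lies on the rim, its upper face 78 mm above the bench.
- lid_handle (a point): top of the black knob on the lid's outer face (knob about 35 mm tall, on the middle line, 150 mm from the hinge); the point stands 35 mm off that face
- oil_bottle: bystander: amber bottle, diameter 52 mm, 150 mm high, origin at the centre of its underside
- wax_tin: bystander: round metal tin, diameter 68 mm, 50 mm high, origin at the centre of its underside
- sharpening_stone: bystander: grey stone, 60 x 160 x 25 mm, origin at the centre of its underside

How it is judged (in metres and radians):
On the way, in this order (a step that is already met when the one before it is completed fails the run):
1. the lid has been swung back to about upright (value of joint lid above 1.35 rad), for 0.2 s.
2. all sanding blocks are in the box while its lid is still open (x of block0 in the frame of box between -0.086 and 0.086 m and y of block0 in the frame of box between -0.121 and 0.121 m and z of each of block0, block1, block2 in the frame of box below 0.066 m and x of block1 in the frame of box between -0.086 and 0.086 m and y of block1 in the frame of box between -0.121 and 0.121 m and x of block2 in the frame of box between -0.086 and 0.086 m and y of block2 in the frame of box between -0.121 and 0.121 m and value of joint lid above 0.5 rad), for 0.2 s.
3. the lid is shut (value of joint lid below 0.05 rad), for 0.2 s.
At the end, for the whole second after the job is handed in: Every file present stands handle down in the cup of its colour, its butt within 11 mm of the cup's floor and inside the cup, leaning less than 0.4 rad (23 degrees) and at rest; every sanding block present is inside the box; the lid is shut to within 0.05 rad (horizontal distance between file_red_butt and cup_red below 0.024 m and z of file_red_butt in the frame of cup_red below 0.016 m and angle between each of file_red, file_blue, file_white's own x axis and vertical below 0.4 rad and linear speed of each of file_red, file_blue, file_white below 0.1 m/s and horizontal distance between file_blue_butt and cup_blue below 0.024 m and z of file_blue_butt in the frame of cup_blue below 0.016 m and horizontal distance between file_white_butt and cup_white below 0.024 m and z of file_white_butt in the frame of cup_white below 0.016 m and x of block0 in the frame of box between -0.086 and 0.086 m and y of block0 in the frame of box between -0.121 and 0.121 m and z of each of block0, block1, block2 in the frame of box below 0.066 m and x of block1 in the frame of box between -0.086 and 0.086 m and y of block1 in the frame of box between -0.121 and 0.121 m and x of block2 in the frame of box between -0.086 and 0.086 m and y of block2 in the frame of box between -0.121 and 0.121 m and value of joint lid below 0.05 rad); the robot touches nothing.
It fails at once if the lid is slammed (faster than 3 rad/s) (velocity of joint lid below -3 rad/s).
It fails at once if the bottle is pushed more than 30 mm (distance of oil_bottle from where it was at the start of the episode above 0.03 m).
It fails at once if the tin is pushed more than 30 mm (distance of wax_tin from where it was at the start of the episode above 0.03 m).
It fails at once if the stone is pushed more than 30 mm (distance of sharpening_stone from where it was at the start of the episode above 0.03 m).
Of file_red, file_blue, file_white only 2 to 3 are there at a start; the rules pass over those that are not, and their reading is None.
Of block0, block1, block2 only 2 to 3 are there at a start; the rules pass over those that are not, and their reading is None.
At some moment in a run one of block0, block1, block2 may be knocked a few centimetres aside while the robot is not near it.
It also fails if it takes over 200 s, if anything falls off the work surface, if the arm or the gripper's body presses on something with over 40 N, if the wrist force passes 120 N, or if a joint passes its speed limit or range.

## Robot

A 7-joint arm with a two-finger parallel gripper is mounted at the origin on the work surface. World frame = base frame: x ahead of the robot, y to its left, z up, the work surface at z = 0. Lengths are in m, angles in degrees, forces in N, time in s.
With the tool pointing down it reaches from about 0.425 to 0.825 m from the base axis. Payload 3.6 kg.
Tool frame: the origin (TCP) lies midway between the tips of the shut fingers; the grasp point (between the pads) lies 19 mm behind it (manip.tcp_to_grasp is the z of the grasp point in the tool frame, in m); z points along the fingers, y is the line along which they close (so a half turn about z gives the same grasp; the last joint's range is limited). The gripper opens to 85 mm and grips with 20 to 120 N. Pads are 22 mm wide; open, the fingers measure 114 mm over their backs; the gripper's body (76 mm by 85 mm) begins 54 mm behind the grasp point. The pads swing forward as they close: fully open they stand 13 mm farther back than shut.
Start: joints at [-67.638, 35.231, -0.722, 81.555, 0.464, 63.22, -2.315], TCP at [0.263, 0.594, 0.231] pointing down, gripper open.
Joint ranges: [-178.69, 178.69], [-17.37, 117.87], [-77.05, 75.6], [15.02, 138.74], [-78.02, 258.01], [0.78, 113.62], [-162.83, 162.83]. Speed limits (degrees/s): [159.86, 159.86, 180, 180, 180, 180, 180].

## Interface

Orientations are given as a 3x3 rotation matrix whose columns are the frame's x, y, z axes.
In Python, from cell import manip, eyes, order gives the robot as it stands.
- The arm moves only by the tool apply_moves, never from a script. Its arguments are lists of equal length, an entry for each row: "xyz": the shift along the tool's x, y, z in mm, a list of three; "twist": the turn, a rotation vector about the tool's x, y, z in rad, a list of three; "fingers": the opening, from 0 (shut) to 1 (fully open). In form: {"xyz": [[tx, ty, tz], ...], "twist": [[ax, ay, az], ...], "fingers": [fingers, ...]}. A call has 1 to 20 rows; each row is the pose to reach, as a shift and turn from the pose commanded when the call began, along the tool's axes at that moment; what a row does not reach only later rows make up. A row lasts 1/12 s, in which the tool goes at most 41.7 mm and 7.16 degrees, less where a joint would pass 70% of its speed; a pose out of reach is approached as far as the arm can. A call with a gripper value outside its range is refused whole. The fingers move at their own pace and stop on an object; "newtons" is the grip in N (left out, the last holds). Time passes only in rows, so rows that repeat a pose let the fingers close. It gives the time, the measured TCP pose, the force, the opening and the grip force at its end, in the units of the state.
- manip.get_obs(): the state, without advancing time (a new reading comes with each control period).
- eyes.get_image(name): name is "side" or "top"; returns the picture (420x560x3 uint8, red, green, blue); there is no depth.
- eyes.camera_info(name): a dict with "mtx" (3x3 intrinsics, pixels), "dist_coeffs" ([k1, k2, p1, p2, k3] as OpenCV has them; the pictures are not rectified), "world_from_camera" (4x4, takes a point from camera to world coordinates). Camera axes: x right, y up, looking along -z (the intrinsics and any distortion apply to the point x, -y, -z); pixel columns grow to the right and rows downward; lengths in m; the calibration is good to about 2 mm. A picture is of the moment at which its call begins. camera_info takes no time and is no camera call.
- order.job_done(): hands the job in; it is judged then, once.
The state is a dict: "time_s": time; "joint_pos": joint angles; "dq": joint speeds; "joint_torque": joint torques, N m; "ee_pos": TCP position; "ee_rot": TCP orientation; "ft_force": force on the tool from outside, world axes, zero at the start; "torque": the same for the moment, N m; "width": opening from 0.0 (shut) to 1.0 (fully open); "finger_force": force on a finger pad.
Only numpy, scipy, OpenCV 4.12 (cv2) and the standard library are available. Lean on these libraries where they do the work, as an engineer would, in place of code of your own. Each camera call takes 0.05 s, during which the arm holds its last target. There are 200 camera calls.

## Working session

There is one attempt and no reset: what is moved stays moved. The work goes in short steps, Python scripts to look and compute and a tool call to move; the robot and the scene stay as the last step left them, time stands still between calls to the robot, and variables do not carry over. Pictures are saved under pics/ and viewed, at most 14 in all, crops included, and the job is handed in when it is done.

Besides the shell and the picture viewer there is one more tool, called as name(argument=value, ...) on one line, values as JSON. apply_moves: Moves the arm, as the interface text tells. Its arguments: {"type":"object","properties":{"xyz":{"type":"array"},"twist":{"type":"array"},"fingers":{"type":"array"},"newtons":{"type":"number"}},"required":["xyz","twist","fingers"]}

```bash
mkdir -p pics; ls
cat > h.py <<'E'
import numpy as np, cv2
from cell import manip, eyes, order
def snap(cam,name):
    im=eyes.get_image(cam); cv2.imwrite(f'pics/{name}.png',im[:,:,::-1]); return im
def ray(cam,uv):
    c=eyes.camera_info(cam); K=np.array(c['mtx']);d=np.array(c['dist_coeffs']);T=np.array(c['world_from_camera'])
    p=cv2.undistortPoints(np.array(uv,float).reshape(-1,1,2),K,d).reshape(-1,2)
    r=np.c_[p[:,0],-p[:,1],-np.ones(len(p))]@T[:3,:3].T
    return T[:3,3],r
def at(cam,uv,z):
    o,r=ray(cam,uv); return (o+r*((z-o[2])/r[:,2])[:,None])[:,:2]
def proj(cam,P):
    c=eyes.camera_info(cam); K=np.array(c['mtx']);d=np.array(c['dist_coeffs']);T=np.array(c['world_from_camera'])
    q=(np.atleast_2d(P)-T[:3,3])@T[:3,:3]; q=q*[1,-1,-1]
    return cv2.projectPoints(q,np.zeros(3),np.zeros(3),K,d)[0].reshape(-1,2)
def tool(target):
    o=manip.get_obs(); return (np.array(o['ee_rot']).T@(np.array(target)-o['ee_pos']))*1000
E
python3 - <<'E'
from h import *
for c in('top','side'):
    im=snap(c,c+'0'); print(eyes.camera_info(c))
    cv2.imwrite(f'pics/{c}0.png',cv2.resize(im[:,:,::-1],(800,600),interpolation=cv2.INTER_CUBIC))
print(manip.get_obs(), manip.tcp_to_grasp)
E
```

```text
pics
{'mtx': array([[481.44442845,   0.        , 283.80355135],
       [  0.        , 481.44442845, 204.8615328 ],
       [  0.        ,   0.        ,   1.        ]]), 'dist_coeffs': array([0.03750255, 0.        , 0.        , 0.        , 0.        ]), 'world_from_camera': array([[ 0.01394674,  0.98533785, -0.17004355,  0.41524049],
       [-0.9998933 ,  0.01448221,  0.00190901, -0.03395817],
       [ 0.00434362,  0.16999878,  0.9854347 ,  1.0750583 ],
       [ 0.        ,  0.        ,  0.        ,  1.        ]])}
{'mtx': array([[399.72347313,   0.        , 275.23019697],
       [  0.        , 399.72347313, 208.09656043],
       [  0.        ,   0.        ,   1.        ]]), 'dist_coeffs': array([-0.07135296,  0.        ,  0.        ,  0.        ,  0.        ]), 'world_from_camera': array([[-0.98508434,  0.13069774, -0.11192385,  0.50731697],
       [-0.1720481 , -0.75900835,  0.62793772,  0.5875857 ],
       [-0.00288109,  0.6378279 ,  0.77017353,  0.83861561],
       [ 0.        ,  0.        ,  0.        ,  1.        ]])}
{'time_s': 0.1, 'joint_pos': array([-67.63785041,  35.28564056,  -0.7218188 ,  81.63108297,
         0.46433203,  63.2196879 ,  -2.3155459 ]), 'dq': array([ 0.00090373, -0.10125966, -0.10136871, -0.18731239, -0.02289567,
       -0.0357772 , -0.05354144]), 'joint_torque': array([ 1.28424170e-03, -4.70387006e+01,  2.60200649e-01, -1.71569985e+01,
        1.00982035e-02,  5.91466945e-03,  2.09261557e-06]), 'ee_pos': array([0.26286348, 0.59373296, 0.23023827]), 'ee_rot': array([[-9.14407420e-01,  4.04794088e-01, -9.03623596e-04],
       [ 4.04795094e-01,  9.14404898e-01, -2.14820713e-03],
       [-4.33037058e-05, -2.33011894e-03, -9.99997284e-01]]), 'ft_force': array([ 0.78705224, -0.43917786,  0.25802631]), 'torque': array([ 0.03678783,  0.00614783, -0.0352539 ]), 'finger_force': 0.0, 'width': 0.9996029668914255} -0.0187
```

View pics/top0.png

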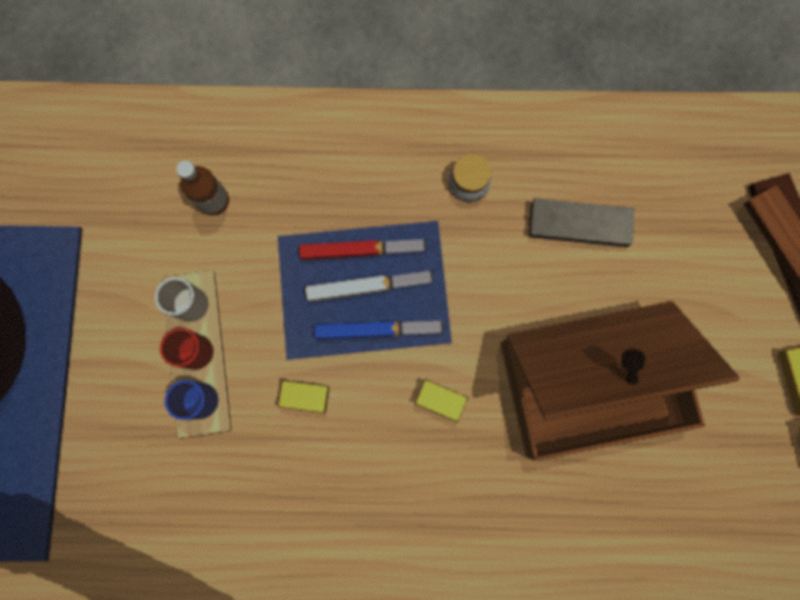

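View pics/side0.png

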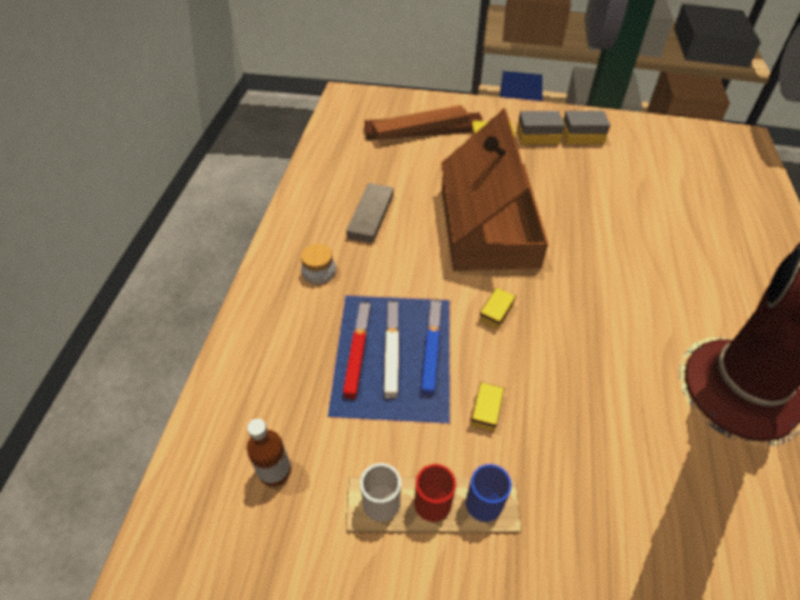

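Top view, in 800-wide pixels: three files lie on a mat near (340,250), (345,288) and (355,330). The cups, from far to near, are white (175,297), red (180,347) and blue (185,400). Blocks are at (303,396) and (441,400), and the box is at right with its lid half open and knob at (633,358). There is also a yellow item at the right edge, (795,370).

Run:
```python
from h import *
np.set_printoptions(precision=4,suppress=True)
s=0.7; im=lambda c:cv2.cvtColor(cv2.resize(cv2.imread(f'pics/{c}0.png'),(560,420),interpolation=cv2.INTER_AREA),cv2.COLOR_BGR2HSV)
T=im('top')
def blobs(lo,hi,z,n):
    m=cv2.inRange(T,lo,hi); k,l,st,ce=cv2.connectedComponentsWithStats(m)
    for i in range(1,k):
        if st[i,4]>60:
            r=cv2.minAreaRect(np.argwhere(l==i)[:,::-1].astype(np.float32)); b=cv2.boxPoints(r)
            w=at('top',b,z); e0=w[1]-w[0];e1=w[2]-w[1]; L=e0 if np.hypot(*e0)>np.hypot(*e1) else e1
            print(n,'px',ce[i],'c',w.mean(0),'size',np.hypot(*e0),np.hypot(*e1),'ang',np.degrees(np.arctan2(L[1],L[0])))
blobs((22,120,60),(35,255,255),.03,'yellow')
blobs((0,200,90),(6,255,255),.022,'red')
blobs((105,200,120),(125,255,255),.022,'blue')
blobs((0,0,140),(180,70,255),.022,'white')
print('rackcorners',at('top',np.array([[215,272],[229,430],[178,437]])*s,.01))
print('file butts/tips',at('top',np.array([[300,252],[424,245],[306,293],[431,278],[315,331],[441,327]])*s,.011))
print('cuprims w r b',at('top',np.array([[175,297],[180,347],[185,400]])*s,.09))
print('box near rim L,R bottom; base', at('top',np.array([[536,457],[702,425]])*s,.07),'hinge L',at('top',np.array([[507,340]])*s,.07))
print('lid corners px ->', ray('top',np.array([[737,377],[546,411]])*s))
print('bottle,tin,stone',at('top',np.array([[215,205]])*s,0),at('top',np.array([[473,170]])*s,.05),at('top',np.array([[533,200],[634,207],[631,243],[530,236]])*s,.025))
print('edge yellow',at('top',np.array([[795,370],[790,347]])*s,.03))
```

```text
yellow px [555.949  255.5663] c [ 0.4867 -0.6171] size 0.018997585821618652 0.06847277592326415 ang 175.04431358071983
yellow px [211.9199 277.0154] c [0.4367 0.1156] size 0.04130086898468422 0.07257769068477711 ang -96.62867685846011
yellow px [308.6365 279.9048] c [ 0.4334 -0.0916] size 0.041806150169642994 0.07140200047399559 ang -111.66922390808593
white px [128.9099 117.3423] c [0.7941 0.3197] size 0.026357065162470047 0.025987651698642887 ang -7.015666670914647
white px [116.5806 203.5161] c [0.5932 0.3303] size 0.06194648373447485 0.04004556006816132 ang -27.62361206989458
white px [241.7287 201.0875] c [0.6042 0.0567] size 0.12267093668363674 0.018898854103588072 ang -80.85145204985056
white px [128.1986 210.4795] c [0.5794 0.306 ] size 0.024091649480457326 0.03799944036158058 ang -176.1727030311773
rackcorners [[0.6276 0.264 ]
 [0.3844 0.2277]
 [0.3734 0.3034]]
file butts/tips [[ 0.6617  0.1318]
 [ 0.6761 -0.0644]
 [ 0.596   0.1198]
 [ 0.6229 -0.076 ]
 [ 0.5364  0.1036]
 [ 0.5454 -0.0921]]
cuprims w r b [[0.574  0.2967]
 [0.5019 0.2844]
 [0.4274 0.2721]]
box near rim L,R bottom; base [[ 0.3545 -0.2247]
 [ 0.4033 -0.4616]] hinge L [[ 0.5205 -0.1857]]
lid corners px -> (array([ 0.4152, -0.034 ,  1.0751]), array([[ 0.057 , -0.4813, -1.004 ],
       [ 0.0038, -0.2082, -1.0137]]))
bottle,tin,stone [[0.7398 0.2733]] [[ 0.7877 -0.1385]] [[ 0.7484 -0.236 ]
 [ 0.7389 -0.3948]
 [ 0.6805 -0.3878]
 [ 0.6896 -0.2304]]
edge yellow [[ 0.4866 -0.6213]
 [ 0.521  -0.6168]]
```

Run:
```python
from h import *
np.set_printoptions(precision=4,suppress=True)
print([d for d in dir(manip) if d[0]!='_'],[d for d in dir(order) if d[0]!='_'])
print('side things',at('side',np.array([[480,125],[541,118],[586,118],[520,118],[562,118],[519,142]])*.7,.03))
a=np.radians(11.6);X=np.array([np.cos(a),np.sin(a),0]);Y=np.array([-X[1],X[0],0]);H=np.array([.555,-.307,.0705])
for th in(.8,.9,1.,1.1):
    d=-X*np.cos(th)+np.array([0,0,np.sin(th)])
    P=[H+s*.125*Y+.18*d for s in(1,-1)]+[H+s*.125*Y for s in(1,-1)]
    print(th,(proj('top',P)/.7).round(0).tolist(),(proj('side',P)/.7).round(0).tolist())
c=cv2.imread('pics/side0.png')[90:290,300:650]
cv2.imwrite('pics/c1.png',cv2.resize(c,(770,440),interpolation=cv2.INTER_CUBIC))
```

```text
['PlanningError', 'get_obs', 'tcp_to_grasp'] ['job_done']
side things [[ 0.5083 -0.6539]
 [ 0.3584 -0.7134]
 [ 0.2448 -0.7357]
 [ 0.4109 -0.7034]
 [ 0.3056 -0.7237]
 [ 0.4107 -0.5992]]
0.8 [[543.0, 420.0], [738.0, 383.0], [506.0, 334.0], [673.0, 302.0]] [[531.0, 191.0], [507.0, 111.0], [453.0, 245.0], [442.0, 163.0]]
0.9 [[543.0, 409.0], [740.0, 372.0], [506.0, 334.0], [673.0, 302.0]] [[524.0, 185.0], [501.0, 106.0], [453.0, 245.0], [442.0, 163.0]]
1.0 [[542.0, 398.0], [741.0, 360.0], [506.0, 334.0], [673.0, 302.0]] [[517.0, 181.0], [495.0, 101.0], [453.0, 245.0], [442.0, 163.0]]
1.1 [[540.0, 385.0], [741.0, 347.0], [506.0, 334.0], [673.0, 302.0]] [[508.0, 177.0], [488.0, 97.0], [453.0, 245.0], [442.0, 163.0]]
```

View pics/c1.png

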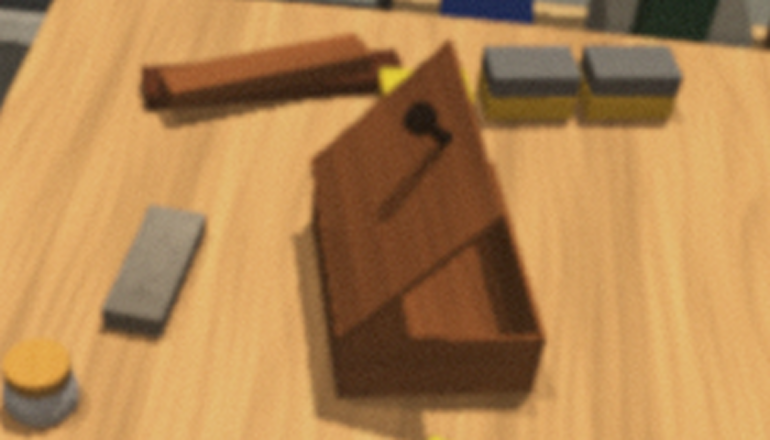

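The crop shows the lid hiding part of a yellow item at about (395,75). It stands beside two grey-topped sponges at (530,75) and (630,75), so it is probably clutter; I'll check it later. The lid is at about 0.87 rad, so I start with that.

```bash
cat >> h.py <<'E'
from scipy.spatial.transform import Rotation as R
np.set_printoptions(precision=4,suppress=True)
a=np.radians(11.6);X=np.array([np.cos(a),np.sin(a),0]);Y=np.array([-X[1],X[0],0]);H=np.array([.555,-.307,.0705]);B=H-.09*X;B[2]=0
def down(yaw):  # tool down, tool y axis at world azimuth yaw (deg)
    t=np.radians(yaw); y=np.array([np.cos(t),np.sin(t),0]); z=np.array([0,0,-1.]); return np.c_[np.cross(y,z),y,z]
def plan(*wps, base=None):
    o=manip.get_obs(); p0,R0=base or (np.array(o['ee_pos']),np.array(o['ee_rot']))
    for p,Rt in wps:
        if np.isscalar(Rt): Rt=down(Rt)
        print('xyz',(R0.T@(np.array(p)-p0)*1000).round(1).tolist(),'twist',R.from_matrix(R0.T@Rt).as_rotvec().round(4).tolist())
E
python3 - <<'E'
from h import *
p=H-.2*X; p[2]=.25
plan(((.48,.05,.30),40),(p,11.6))
E
```

```text
xyz [-418.7, -409.5, -68.8] twist [-0.0023, 0.0006, 0.4559]
xyz [-468.9, -821.5, -17.8] twist [-0.0021, 0.0011, 0.9516]
```

apply_moves(xyz=[[-419,-410,-69],[-419,-410,-69],[-419,-410,-69],[-419,-410,-69],[-419,-410,-69],[-419,-410,-69],[-419,-410,-69],[-419,-410,-69],[-419,-410,-69],[-419,-410,-69],[-419,-410,-69],[-419,-410,-69],[-419,-410,-69],[-419,-410,-69],[-469,-822,-18],[-469,-822,-18],[-469,-822,-18],[-469,-822,-18],[-469,-822,-18],[-469,-822,-18]], twist=[[0,0,0.456],[0,0,0.456],[0,0,0.456],[0,0,0.456],[0,0,0.456],[0,0,0.456],[0,0,0.456],[0,0,0.456],[0,0,0.456],[0,0,0.456],[0,0,0.456],[0,0,0.456],[0,0,0.456],[0,0,0.456],[0,0,0.952],[0,0,0.952],[0,0,0.952],[0,0,0.952],[0,0,0.952],[0,0,0.952]], fingers=[0,0,0,0,0,0,0,0,0,0,0,0,0,0,0,0,0,0,0,0])

```text
time_s: 1.77
ee_pos: [0.4066, -0.1833, 0.2696]
ee_rot: [[-0.201, 0.98, -0.0], [0.98, 0.201, 0.0], [0.0, -0.0, -1.0]]
ft_force: [0.6, -0.7, -0.1]
width: -0.002
finger_force: 0.0
```

Run:
```python
from h import *
p=H-.18*X; p[2]=.19;q=H-.022*X;q[2]=.19
plan((p,11.6),(q,11.6))
```

```text
xyz [-151.0, -59.5, 79.5] twist [-0.0002, -0.0003, 0.0]
xyz [-151.0, 98.5, 79.5] twist [-0.0002, -0.0003, 0.0]
```

apply_moves(xyz=[[-151,-60,50],[-151,-60,50],[-151,-60,50],[-151,-60,50],[-151,-60,79],[-151,-60,79],[-151,-45,79],[-151,-33,79],[-151,-21,79],[-151,-9,79],[-151,3,79],[-151,15,79],[-151,27,79],[-151,39,79],[-151,51,79],[-151,63,79],[-151,75,79],[-151,85,79],[-151,93,79],[-151,98,79]], twist=[[0,0,0],[0,0,0],[0,0,0],[0,0,0],[0,0,0],[0,0,0],[0,0,0],[0,0,0],[0,0,0],[0,0,0],[0,0,0],[0,0,0],[0,0,0],[0,0,0],[0,0,0],[0,0,0],[0,0,0],[0,0,0],[0,0,0],[0,0,0]], fingers=[0,0,0,0,0,0,0,0,0,0,0,0,0,0,0,0,0,0,0,0])

```text
time_s: 3.43
ee_pos: [0.5503, -0.3081, 0.2088]
ee_rot: [[-0.21, 0.977, 0.039], [0.978, 0.211, -0.007], [-0.015, 0.037, -0.999]]
ft_force: [-0.3, 12.4, 50.1]
width: 0.0
finger_force: 21.2
```

Run:
```python
from h import *
im=snap('side','s1'); im2=snap('top','t1')
c=np.hstack([im[40:220,190:470],im2[190:370,280:560]])
cv2.imwrite('pics/s1.png',cv2.resize(c[:,:,::-1],(800,257),interpolation=cv2.INTER_CUBIC))
p=B+.02*X;p[2]=.26
plan((p,11.6),((.4334,-.0916,.15),-21.7),((.4334,-.0916,.003),-21.7))
```

```text
xyz [0.3, -64.5, -54.4] twist [0.039, 0.0161, 0.0107]
xyz [237.5, -72.0, 51.5] twist [0.0426, 0.0043, 0.5918]
xyz [239.9, -77.7, 198.4] twist [0.0426, 0.0043, 0.5918]
```

View pics/s1.png

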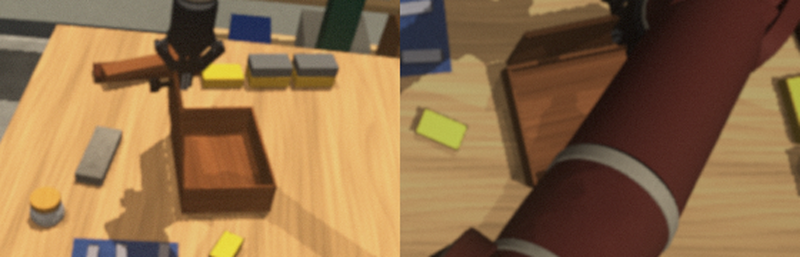

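The lid now stands about upright. The fingers are pressing up on its top edge (50 N), so I lift straight up first.

apply_moves(xyz=[[0,0,-20],[0,0,-40],[0,0,-60],[0,0,-100],[0,-60,-110],[0,-150,-110],[0,-150,-110],[0,-150,-110]], twist=[[0,0,0],[0,0,0],[0,0,0],[0,0,0],[0,0,0],[0,0,0],[0,0,0],[0,0,0]], fingers=[0,0,0,0,0,0,0,0])

```text
time_s: 4.2
ee_pos: [0.3849, -0.3406, 0.3025]
ee_rot: [[-0.2, 0.98, 0.001], [0.98, 0.2, -0.001], [-0.002, 0.001, -1.0]]
ft_force: [-0.8, -1.4, 0.5]
width: 0.0
finger_force: 0.0
```

Run:
```python
from h import *
im=snap('side','s2'); im2=snap('top','t2')
c=im[40:220,190:470]
cv2.imwrite('pics/s2.png',cv2.resize(c[:,:,::-1],(800,514),interpolation=cv2.INTER_CUBIC))
plan(((.4334,-.0916,.15),-21.7),((.4334,-.0916,.003),-21.7))
for th in(1.35,1.45,1.55,1.65,1.8):
    d=-X*np.cos(th)+np.array([0,0,np.sin(th)])
    P=[H+s*.125*Y+.18*d for s in(1,-1)]
    print(th,((proj('side',P)-[190,40])*800/280).round(0).tolist())
m=cv2.inRange(cv2.cvtColor(im,cv2.COLOR_RGB2HSV),(22,120,60),(35,255,255)); k,l,st,ce=cv2.connectedComponentsWithStats(m)
for i in range(1,k):
    if st[i,4]>60: print(ce[i],st[i],at('side',ce[i],.03))
```

```text
xyz [235.8, 97.1, 152.5] twist [0.0017, 0.0015, 0.5749]
xyz [236.1, 97.0, 299.5] twist [0.0017, 0.0015, 0.5749]
1.35 [[426.0, 225.0], [391.0, 66.0]]
1.45 [[405.0, 223.0], [373.0, 64.0]]
1.55 [[384.0, 222.0], [355.0, 63.0]]
1.65 [[362.0, 223.0], [337.0, 63.0]]
1.8 [[330.0, 227.0], [309.0, 68.0]]
[345.0125  89.8131] [331  84  30  12 321] [[ 0.4759 -0.6453]]
[341.3189 281.9479] [331 268  22  29 461] [[0.4383 0.1186]]
```

View pics/s2.png

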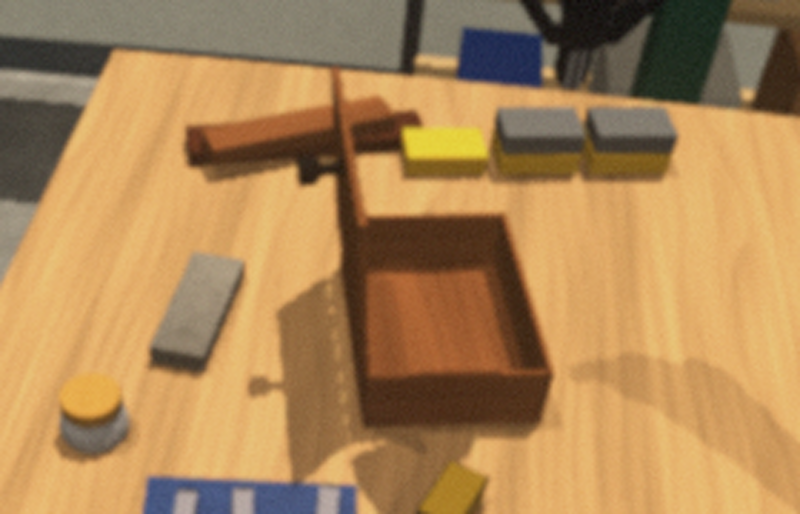

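Run:
```python
from h import *
im=cv2.cvtColor(cv2.imread('pics/t2.png'),cv2.COLOR_BGR2HSV)
m=cv2.inRange(im,(22,120,60),(35,255,255)); k,l,st,ce=cv2.connectedComponentsWithStats(m)
for i in range(1,k):
    if st[i,4]>40: print(ce[i],st[i])
for z in(.02,.03,.04):
    print(z,'side TL TR BL BR',at('side',[[331,84.5],[360,84.5],[331,96],[361,96]],z).tolist())
    x=st[-1]; print('top',at('top',[[555,242],[555,269]],z).tolist())
# predicted block 40x70 at (.48,-.645)
P=[(.48+sx*.035,-.645+sy*.02,z) for z in(0,.03) for sx in(-1,1) for sy in(-1,1)]
print(proj('side',P).round(0).tolist())
c=cv2.imread('pics/t2.png')[220:300,500:560]; cv2.imwrite('pics/c2.png',cv2.resize(c,(450,600),interpolation=cv2.INTER_CUBIC))
```

```text
[555.9798 255.899 ] [550 243  10  33 198]
[211.9658 277.014 ] [195 266  35  23 643]
0.02 side TL TR BL BR [[0.5274772410407514, -0.6851012317831102], [0.423791402892076, -0.7042516557602339], [0.5217576377789097, -0.6137785538433742], [0.4180160195934291, -0.6327825445055468]]
top [[0.5240206082505324, -0.6268166228935204], [0.46574516863837867, -0.6218634901197956]]
0.03 side TL TR BL BR [[0.5272309682480611, -0.6695544120037562], [0.42481172992076166, -0.688470899273401], [0.5215812342046117, -0.5991029937534005], [0.4191068972352463, -0.6178748365002174]]
top [[0.5229895740872026, -0.6211974219903816], [0.46526647778854247, -0.6162912357482767]]
0.04 side TL TR BL BR [[0.5269846954553707, -0.6540075922244024], [0.42583205694944737, -0.6726901427865681], [0.5214048306303135, -0.5844274336634265], [0.42019777487706345, -0.6029671284948874]]
top [[0.5219585399238726, -0.6155782210872429], [0.4647877869387063, -0.6107189813767578]]
[[353.0, 95.0], [352.0, 101.0], [333.0, 93.0], [333.0, 99.0], [354.0, 88.0], [354.0, 94.0], [334.0, 86.0], [333.0, 92.0]]
```

View pics/c2.png

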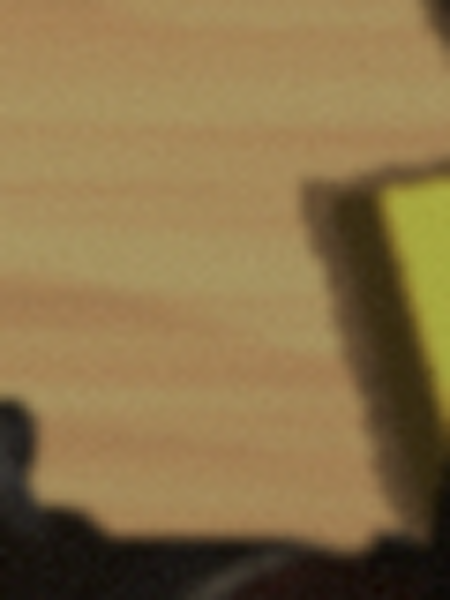

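The side view puts the clutter piece at about 100 mm wide, against 70 mm for a sanding block, so it is not one of ours. That leaves two blocks; I pick block1.

apply_moves(xyz=[[236,97,130],[236,97,150],[236,97,150],[236,97,150],[236,97,150],[236,97,150],[236,97,150],[236,97,150],[236,97,200],[236,97,240],[236,97,270],[236,97,290],[236,97,296],[236,97,296],[236,97,296],[236,97,296],[236,97,296],[236,97,296],[236,97,260],[236,97,220]], twist=[[0,0,0.575],[0,0,0.575],[0,0,0.575],[0,0,0.575],[0,0,0.575],[0,0,0.575],[0,0,0.575],[0,0,0.575],[0,0,0.575],[0,0,0.575],[0,0,0.575],[0,0,0.575],[0,0,0.575],[0,0,0.575],[0,0,0.575],[0,0,0.575],[0,0,0.575],[0,0,0.575],[0,0,0.575],[0,0,0.575]], fingers=[0.85,0.85,0.85,0.85,0.85,0.85,0.85,0.85,0.85,0.85,0.85,0.85,0.85,0.85,0,0,0,0,0,0], newtons=40)

```text
time_s: 5.97
ee_pos: [0.4331, -0.0891, 0.0806]
ee_rot: [[0.365, 0.931, -0.006], [0.931, -0.365, 0.001], [-0.001, -0.006, -1.0]]
ft_force: [1.0, 0.3, -0.2]
width: 0.457
finger_force: 40.9
```

Run:
```python
from h import *
p=B-.025*X-.055*Y;p[2]=.15;q=p.copy();q[2]=.016
plan((p,11.6),(q,11.6))
```

```text
xyz [-267.2, 126.0, -69.9] twist [-0.0057, -0.0007, -0.5757]
xyz [-267.1, 126.8, 64.1] twist [-0.0057, -0.0007, -0.5757]
```

apply_moves(xyz=[[0,0,-40],[0,0,-70],[-267,126,-80],[-267,126,-80],[-267,126,-80],[-267,126,-80],[-267,126,-70],[-267,126,-70],[-267,126,-70],[-267,126,-70],[-267,126,-30],[-267,126,10],[-267,126,40],[-267,126,60],[-267,126,63],[-267,126,63],[-267,126,63],[-267,126,63],[-267,126,30],[-267,126,-10]], twist=[[0,0,0],[0,0,0],[0,0,-0.576],[0,0,-0.576],[0,0,-0.576],[0,0,-0.576],[0,0,-0.576],[0,0,-0.576],[0,0,-0.576],[0,0,-0.576],[0,0,-0.576],[0,0,-0.576],[0,0,-0.576],[0,0,-0.576],[0,0,-0.576],[0,0,-0.576],[0,0,-0.576],[0,0,-0.576],[0,0,-0.576],[0,0,-0.576]], fingers=[0,0,0,0,0,0,0,0,0,0,0,0,0,0,0,0.7,0.7,0.7,0.7,0.7])

```text
time_s: 7.63
ee_pos: [0.4538, -0.383, 0.0908]
ee_rot: [[-0.202, 0.979, -0.003], [0.979, 0.202, 0.003], [0.003, -0.003, -1.0]]
ft_force: [0.7, -1.4, -0.1]
width: 0.698
finger_force: 0.0
```

Run:
```python
from h import *
im=snap('side','s3'); o=manip.get_obs();print(o['ee_pos'],o['ft_force'],o['width'])
m=cv2.inRange(cv2.cvtColor(im,cv2.COLOR_RGB2HSV),(20,120,40),(37,255,255)); k,l,st,ce=cv2.connectedComponentsWithStats(m)
for i in range(1,k):
    if st[i,4]>60: print(ce[i],st[i],at('side',ce[i],.03), (at('side',ce[i],.036)[0]-B[:2])@np.c_[X[:2],Y[:2]])
plan(((.437,.116,.18),-6.6),((.437,.116,.005),-6.6))
```

```text
[ 0.4583 -0.388   0.1009] [ 1.43   -1.4149  4.5566] 0.7016717497206939
[336.9208  87.2772] [330  84  15   8 101] [[ 0.5051 -0.6559]] [-0.0271 -0.3227]
[347.0816 136.8827] [340 130  15  17 196] [[ 0.4549 -0.3914]] [-0.0232 -0.0555]
[340.9745 283.1975] [330 269  22  29 471] [[0.4388 0.1219]] [0.0636 0.4468]
[298.6495 397.472 ] [293 377  13  43 214] [[0.5    0.3832]] [0.1753 0.6886]
[208.2278 400.7848] [203 386  11  34  79] [[0.6686 0.4193]] [0.3464 0.6901]
xyz [497.1, 81.3, -84.2] twist [0.0107, 0.0101, 0.3179]
xyz [499.1, 79.8, 90.8] twist [0.0107, 0.0101, 0.3179]
```

Block1 is in the box, at (-0.02, -0.055) in the box frame. Next is block0.

apply_moves(xyz=[[0,0,-40],[0,0,-84],[498,81,-84],[498,81,-84],[498,81,-84],[498,81,-84],[498,81,-84],[498,81,-84],[498,81,-84],[498,81,-84],[498,81,-84],[498,81,-84],[498,81,-84],[498,81,-84],[498,81,-84],[498,81,-84],[499,80,-40],[499,80,0],[499,80,40],[499,80,60]], twist=[[0,0,0],[0,0,0],[0,0,0.318],[0,0,0.318],[0,0,0.318],[0,0,0.318],[0,0,0.318],[0,0,0.318],[0,0,0.318],[0,0,0.318],[0,0,0.318],[0,0,0.318],[0,0,0.318],[0,0,0.318],[0,0,0.318],[0,0,0.318],[0,0,0.318],[0,0,0.318],[0,0,0.318],[0,0,0.318]], fingers=[0.85,0.85,0.85,0.85,0.85,0.85,0.85,0.85,0.85,0.85,0.85,0.85,0.85,0.85,0.85,0.85,0.85,0.85,0.85,0.85])

```text
time_s: 9.35
ee_pos: [0.4319, 0.1184, 0.0288]
ee_rot: [[0.118, 0.993, -0.002], [0.993, -0.118, -0.002], [-0.002, -0.002, -1.0]]
ft_force: [0.5, 0.2, -1.3]
width: 0.852
finger_force: 0.0
```

Run:
```python
from h import *
snap('top','t4')
plan(((.437,.117,.005),-6.6))
p=B-.025*X+.055*Y;p[2]=.17;q=p.copy();q[2]=.018
b=(np.array([.437,.117,.15]),down(-6.6))
plan((p,11.6),(q,11.6),base=b)
```

```text
xyz [-0.0, 6.4, 22.1] twist [-0.0055, 0.0037, -0.0032]
xyz [-391.3, 39.5, -20.0] twist [0.0, 0.0, -0.3176]
xyz [-391.3, 39.5, 132.0] twist [0.0, 0.0, -0.3176]
```

apply_moves(xyz=[[0,6,20],[0,6,22],[0,6,22],[0,6,22],[0,6,22],[0,6,22],[0,6,22],[0,6,-10],[0,6,-50],[0,6,-90],[0,6,-123],[0,6,-123]], twist=[[0,0,0],[0,0,0],[0,0,0],[0,0,0],[0,0,0],[0,0,0],[0,0,0],[0,0,0],[0,0,0],[0,0,0],[0,0,0],[0,0,0]], fingers=[0.85,0.85,0,0,0,0,0,0,0,0,0,0])

```text
time_s: 10.4
ee_pos: [0.4423, 0.1206, 0.1603]
ee_rot: [[0.115, 0.993, 0.013], [0.993, -0.115, 0.005], [0.006, 0.012, -1.0]]
ft_force: [0.4, -0.4, -1.4]
width: 0.458
finger_force: 41.0
```

apply_moves(xyz=[[-391,40,-20],[-391,40,-20],[-391,40,-20],[-391,40,-20],[-391,40,-20],[-391,40,-20],[-391,40,-20],[-391,40,-20],[-391,40,-20],[-391,40,-20],[-391,40,15],[-391,40,55],[-391,40,90],[-391,40,115],[-391,40,130],[-391,40,131],[-391,40,131],[-391,40,131],[-391,40,131],[-391,40,110]], twist=[[0,0,-0.318],[0,0,-0.318],[0,0,-0.318],[0,0,-0.318],[0,0,-0.318],[0,0,-0.318],[0,0,-0.318],[0,0,-0.318],[0,0,-0.318],[0,0,-0.318],[0,0,-0.318],[0,0,-0.318],[0,0,-0.318],[0,0,-0.318],[0,0,-0.318],[0,0,-0.318],[0,0,-0.318],[0,0,-0.318],[0,0,-0.318],[0,0,-0.318]], fingers=[0,0,0,0,0,0,0,0,0,0,0,0,0,0,0,0,0.7,0.7,0.7,0.7])

```text
time_s: 12.07
ee_pos: [0.4323, -0.272, 0.043]
ee_rot: [[-0.202, 0.979, -0.003], [0.979, 0.202, 0.002], [0.003, -0.003, -1.0]]
ft_force: [-0.6, -0.7, 0.5]
width: 0.703
finger_force: 0.0
```

Run:
```python
from h import *
im=snap('side','s5'); o=manip.get_obs();print(o['ee_pos'],o['ft_force'],o['width'])
m=cv2.inRange(cv2.cvtColor(im,cv2.COLOR_RGB2HSV),(20,120,40),(37,255,255)); k,l,st,ce=cv2.connectedComponentsWithStats(m)
for i in range(1,k):
    if st[i,4]>60: print(ce[i],st[i],at('side',ce[i],.03), (at('side',ce[i],.036)[0]-B[:2])@np.c_[X[:2],Y[:2]])
# lid closing start: behind lid at H+0.09X, offset +.06Y
p=B-.03*X+.055*Y;p[2]=.36
q=H+.10*X+.06*Y;q[2]=.36;r=q.copy();r[2]=.20
plan((p,11.6),(q,11.6),(r,11.6))
```

```text
[ 0.4349 -0.274   0.0478] [ 0.4056 -1.1421  2.862 ] 0.7034694417993554
[341.2334  90.7224] [330  83  24  18 317] [[ 0.4887 -0.6373]] [-0.0394 -0.3013]
[409.6486  96.2162] [396  93  28   7 111] [[ 0.2511 -0.6486]] [-0.2726 -0.2649]
[472.9524 130.5238] [471 118   6  27  63] [[ 0.0563 -0.4969]] [-0.4319 -0.0786]
[351.7868 160.4061] [344 154  16  15 197] [[ 0.4354 -0.2881]] [-0.0216  0.0489]
[113.4333 315.4444] [105 299  19  35  90] [[0.9205 0.2879]] [0.5651 0.5121]
[298.6473 397.2697] [291 377  16  43 241] [[0.5001 0.3828]] [0.1752 0.6882]
[208.4733 398.8244] [203 381  13  39 131] [[0.6691 0.4157]] [0.3462 0.6865]
xyz [-2.5, -7.8, -312.3] twist [0.0039, 0.0033, 0.0006]
xyz [2.3, 212.2, -311.4] twist [0.0039, 0.0033, 0.0006]
xyz [2.9, 211.6, -151.4] twist [0.0039, 0.0033, 0.0006]
```

Both blocks are in, so the lid can be shut. I go up and over behind it.

apply_moves(xyz=[[-2,-8,-40],[-2,-8,-80],[-2,-8,-312],[-2,-8,-312],[-2,-8,-312],[-2,-8,-312],[-2,-8,-312],[-2,-8,-312],[-2,-8,-312],[2,212,-312],[2,212,-312],[2,212,-312],[2,212,-312],[2,212,-312],[2,212,-312],[2,212,-270],[2,212,-230],[2,212,-190],[2,212,-155],[2,212,-151]], twist=[[0,0,0],[0,0,0],[0,0,0],[0,0,0],[0,0,0],[0,0,0],[0,0,0],[0,0,0],[0,0,0],[0,0,0],[0,0,0],[0,0,0],[0,0,0],[0,0,0],[0,0,0],[0,0,0],[0,0,0],[0,0,0],[0,0,0],[0,0,0]], fingers=[0.7,0.7,0.5,0,0,0,0,0,0,0,0,0,0,0,0,0,0,0,0,0])

```text
time_s: 13.78
ee_pos: [0.6362, -0.2254, 0.1873]
ee_rot: [[-0.201, 0.979, -0.014], [0.979, 0.201, 0.006], [0.009, -0.012, -1.0]]
ft_force: [-2.0, 0.4, -2.0]
width: 0.003
finger_force: 0.0
```

Run:
```python
from h import *
im=snap('side','s6'); o=manip.get_obs();print(o['ee_pos'],o['ft_force'])
m=cv2.inRange(cv2.cvtColor(im,cv2.COLOR_RGB2HSV),(20,120,40),(37,255,255)); k,l,st,ce=cv2.connectedComponentsWithStats(m)
for i in range(1,k):
    if st[i,4]>60: print(ce[i].round(0),st[i,4], (at('side',ce[i],.036)[0]-B[:2])@np.c_[X[:2],Y[:2]])
p0,R0=np.array(o['ee_pos']),np.array(o['ee_rot'])
T=[]
for th in list(np.arange(1.75,.05,-.06))+[0.0]:
    s,c=np.sin(th),np.cos(th)
    P=H+(-.13*c+.0075*s+.015)*X+.06*Y+np.array([0,0,.13*s+.0075*c])
    T.append((R0.T@(P-p0)*1000).round(0).astype(int).tolist())
print(len(T),T)
```

```text
[ 0.6379 -0.2263  0.1903] [0.6993 0.1487 0.0799]
[345.  91.] 435 [-0.0522 -0.2998]
[373.  97.] 63 [-0.1445 -0.2648]
[409.  96.] 90 [-0.2704 -0.2651]
[473. 126.] 98 [-0.4395 -0.0993]
[424. 149.] 98 [-0.2473  0.0062]
[347. 139.] 256 [-0.0227 -0.0462]
[352. 162.] 243 [-0.0218  0.056 ]
[323. 214.] 67 [0.0828 0.2447]
[496. 226.] 66 [-0.3593  0.2983]
[113. 317.] 91 [0.5659 0.5146]
[299. 397.] 240 [0.1749 0.6875]
[208. 400.] 126 [0.3466 0.6896]
30 [[-2, -52, -6], [-2, -60, -8], [-2, -67, -9], [-2, -75, -10], [-2, -83, -10], [-2, -91, -9], [-2, -98, -9], [-2, -106, -7], [-2, -114, -6], [-2, -121, -3], [-2, -129, -1], [-2, -136, 2], [-2, -143, 6], [-2, -150, 10], [-2, -156, 14], [-2, -162, 19], [-2, -168, 24], [-2, -174, 29], [-2, -179, 35], [-2, -184, 41], [-3, -189, 47], [-3, -193, 54], [-3, -197, 60], [-3, -200, 67], [-3, -203, 75], [-3, -206, 82], [-3, -208, 90], [-3, -210, 97], [-3, -211, 105], [-3, -211, 114]]
```

Both blocks show in the box, at (-0.02, -0.046) and (-0.02, 0.056) in the box frame. Lowering the lid along an arc.

apply_moves(xyz=[[-2,-25,-5],[-2,-50,-6],[-2,-60,-8],[-2,-67,-9],[-2,-75,-10],[-2,-83,-10],[-2,-91,-9],[-2,-98,-9],[-2,-106,-7],[-2,-114,-6],[-2,-121,-3],[-2,-129,-1],[-2,-136,2],[-2,-143,6],[-2,-150,10],[-2,-156,14],[-2,-162,19],[-2,-168,24],[-2,-174,29],[-2,-174,29]], twist=[[0,0,0],[0,0,0],[0,0,0],[0,0,0],[0,0,0],[0,0,0],[0,0,0],[0,0,0],[0,0,0],[0,0,0],[0,0,0],[0,0,0],[0,0,0],[0,0,0],[0,0,0],[0,0,0],[0,0,0],[0,0,0],[0,0,0],[0,0,0]], fingers=[0,0,0,0,0,0,0,0,0,0,0,0,0,0,0,0,0,0,0,0])

```text
time_s: 15.5
ee_pos: [0.4684, -0.2651, 0.1644]
ee_rot: [[-0.2, 0.98, -0.004], [0.98, 0.2, 0.002], [0.002, -0.003, -1.0]]
ft_force: [0.5, 0.9, 0.1]
width: -0.002
finger_force: 0.0
```

apply_moves(xyz=[[0,-5,6],[0,-10,12],[0,-15,18],[0,-19,25],[0,-23,31],[0,-26,38],[0,-29,46],[0,-32,53],[0,-34,61],[0,-36,68],[0,-37,76],[0,-37,80],[0,-37,84],[0,-37,88],[0,-37,91],[0,-37,94],[0,-37,94],[0,-37,94]], twist=[[0,0,0],[0,0,0],[0,0,0],[0,0,0],[0,0,0],[0,0,0],[0,0,0],[0,0,0],[0,0,0],[0,0,0],[0,0,0],[0,0,0],[0,0,0],[0,0,0],[0,0,0],[0,0,0],[0,0,0],[0,0,0]], fingers=[0,0,0,0,0,0,0,0,0,0,0,0,0,0,0,0,0,0])

```text
time_s: 17.0
ee_pos: [0.4344, -0.2727, 0.0779]
ee_rot: [[-0.201, 0.98, 0.004], [0.98, 0.201, 0.003], [0.002, 0.004, -1.0]]
ft_force: [-10.1, 7.0, 47.1]
width: 0.001
finger_force: 23.7
```

Run:
```python
from h import *
im=snap('side','s7'); o=manip.get_obs();print(o['time_s'],o['ee_pos'],o['ft_force'])
t=snap('top','t7')
cv2.imwrite('pics/s7.png',cv2.resize(im[40:250,190:470][:,:,::-1],(800,600),interpolation=cv2.INTER_CUBIC))
```

```text
17.05 [ 0.4344 -0.2727  0.0779] [-9.8966  7.0917 47.2682]
```

View pics/s7.png

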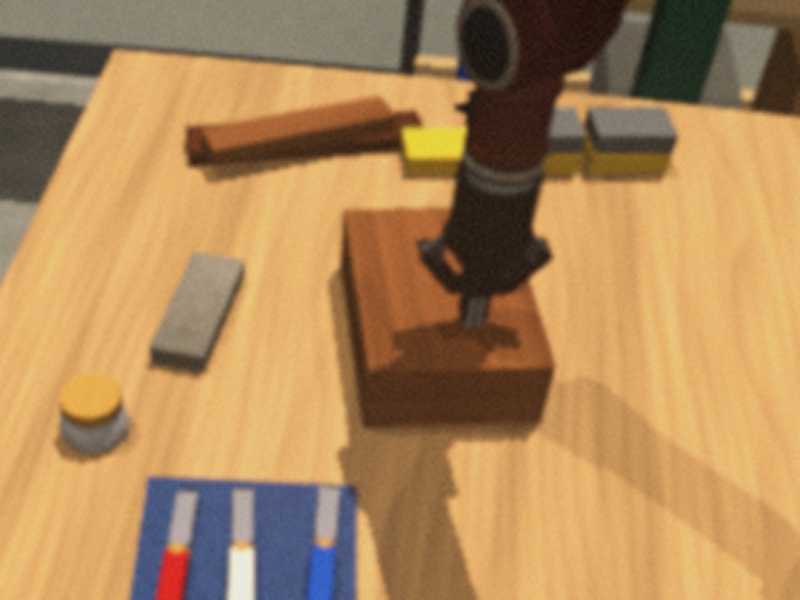

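The lid is fully shut: TCP z is 0.078 and the picture shows it flat. Next is the blue file.

Run:
```python
from h import *
im=cv2.imread('pics/t7.png')
def fit(lo,hi,x0,x1,y0,y1,z):
    m=cv2.inRange(cv2.cvtColor(im,cv2.COLOR_BGR2HSV),lo,hi); k=np.zeros_like(m);k[y0:y1,x0:x1]=m[y0:y1,x0:x1]
    r=cv2.minAreaRect(np.argwhere(k>0)[:,::-1].astype(np.float32)); w=at('top',cv2.boxPoints(r),z)
    e0=w[1]-w[0];e1=w[2]-w[1]; print(w.mean(0),np.hypot(*e0),np.hypot(*e1), np.degrees(np.arctan2(*(e0 if np.hypot(*e0)>np.hypot(*e1) else e1)[::-1])))
for n,h,px in(('blue',im[231,245],0),('white',im[202,243],0),('red',im[175,238],0)): print(n,h,cv2.cvtColor(np.uint8([[h]]),cv2.COLOR_BGR2HSV))
fit((112,200,130),(125,255,255),200,280,215,245,.022)
fit((0,0,120),(180,80,255),205,275,190,215,.022)
fit((0,180,80),(8,255,255),200,268,165,185,.022)
fit((172,180,80),(180,255,255),200,268,165,185,.022)
print(manip.get_obs()['joint_pos'])
c=(.541,.0058)
p=np.array(manip.get_obs()['ee_pos']);p[2]=.2
plan((p,11.6),((*c,.10),2.6),((*c,.001),2.6))
```

```text
blue [159  76  44] [[[112 184 159]]]
white [184 185 177] [[[ 86  11 185]]]
red [ 42  44 166] [[[  0 190 166]]]
[1.0737 0.635 ] 0.0 0.0 0.0
[0.6043 0.0573] 0.12459034097402992 0.02306429877201077 -80.84714432675514
[0.6641 0.0699] 0.12064366924079448 0.0190718370705965 -85.64455883722553
[0.6752 0.0534] 0.07414029325402938 0.00040696694138874845 -85.64946853530118
[ 17.487   36.8674  18.7124 113.8033 -21.4248  32.5319  62.5379]
xyz [0.2, 0.5, -122.1] twist [0.0042, -0.0016, 0.0001]
xyz [251.4, 160.5, -21.0] twist [0.004, -0.0019, 0.1572]
xyz [251.2, 160.1, 78.0] twist [0.004, -0.0019, 0.1572]
```

apply_moves(xyz=[[0,0,-35],[0,0,-75],[0,0,-110],[251,160,-100],[251,160,-80],[251,160,-60],[251,160,-21],[251,160,-21],[251,160,-21],[251,160,-21],[251,160,-21],[251,160,10],[251,160,40],[251,160,60],[251,160,72],[251,160,78],[251,160,78],[251,160,78],[251,160,78],[251,160,78]], twist=[[0,0,0],[0,0,0],[0,0,0],[0,0,0.157],[0,0,0.157],[0,0,0.157],[0,0,0.157],[0,0,0.157],[0,0,0.157],[0,0,0.157],[0,0,0.157],[0,0,0.157],[0,0,0.157],[0,0,0.157],[0,0,0.157],[0,0,0.157],[0,0,0.157],[0,0,0.157],[0,0,0.157],[0,0,0.157]], fingers=[0,0,0,0.6,0.6,0.6,0.6,0.6,0.6,0.6,0.6,0.6,0.6,0.6,0.6,0.6,0,0,0,0], newtons=80)

```text
time_s: 18.77
ee_pos: [0.5426, 0.006, 0.0002]
ee_rot: [[-0.046, 0.999, 0.006], [0.999, 0.046, 0.004], [0.004, 0.006, -1.0]]
ft_force: [-7.4, 2.4, 41.6]
width: 0.241
finger_force: 86.3
```

Run:
```python
from h import *
o=manip.get_obs();print(o['ee_pos'],o['width'],o['finger_force'],o['joint_pos'])
def side(phi): # tool horizontal at azimuth phi, tool x down
    t=np.radians(phi); z=np.array([np.cos(t),np.sin(t),0]); x=np.array([0,0,-1.]); return np.c_[x,np.cross(z,x),z]
plan(((.541,.006,.15),2.6),((.52,.10,.30),side(-87.4)),((.52,.10,.30),side(-60)))
```

```text
[0.5426 0.006  0.0002] 0.24087137005978784 86.27446393249556 [-13.7361  46.1454  17.1951 111.3141 -29.1476  26.4797  27.4496]
xyz [0.7, -0.8, -149.8] twist [0.0058, -0.004, 0.0005]
xyz [96.1, -16.6, -299.5] twist [0.005, -1.5748, -0.0042]
xyz [96.1, -16.6, -299.5] twist [-0.3694, -1.5407, -0.3799]
```

apply_moves(xyz=[[0,0,-10],[0,0,-40],[0,0,-80],[0,0,-120],[0,0,-160],[96,-17,-300],[96,-17,-300],[96,-17,-300],[96,-17,-300],[96,-17,-300],[96,-17,-300],[96,-17,-300],[96,-17,-300],[96,-17,-300],[96,-17,-300],[96,-17,-300],[96,-17,-300],[96,-17,-300],[96,-17,-300],[96,-17,-300]], twist=[[0,0,0],[0,0,0],[0,0,0],[0,0,0],[0,0,0],[0,-1.571,0],[0,-1.571,0],[0,-1.571,0],[0,-1.571,0],[0,-1.571,0],[0,-1.571,0],[0,-1.571,0],[0,-1.571,0],[0,-1.571,0],[0,-1.571,0],[0,-1.571,0],[0,-1.571,0],[0,-1.571,0],[0,-1.571,0],[0,-1.571,0]], fingers=[0,0,0,0,0,0,0,0,0,0,0,0,0,0,0,0,0,0,0,0])

```text
time_s: 20.43
ee_pos: [0.5192, 0.1012, 0.2922]
ee_rot: [[-0.002, 0.999, 0.047], [0.0, 0.047, -0.999], [-1.0, -0.002, -0.0]]
ft_force: [0.3, -0.0, 0.1]
width: 0.24
finger_force: 78.5
```

Run:
```python
from h import *
im=snap('side','s8');o=manip.get_obs();print(o['ee_pos'],o['ee_rot'],o['width'],o['finger_force'],o['joint_pos'])
cv2.imwrite('pics/s8.png',cv2.resize(im[:,:,::-1],(640,480),interpolation=cv2.INTER_AREA))
```

```text
[0.5195 0.1004 0.2944] [[ 0.001   0.9989  0.0462]
 [ 0.0017  0.0462 -0.9989]
 [-1.      0.0011 -0.0017]] 0.2382636188193201 78.47347497940063 [-70.237   67.2023  59.8815  93.9118  30.7364  77.956  -29.9659]
```

View pics/s8.png

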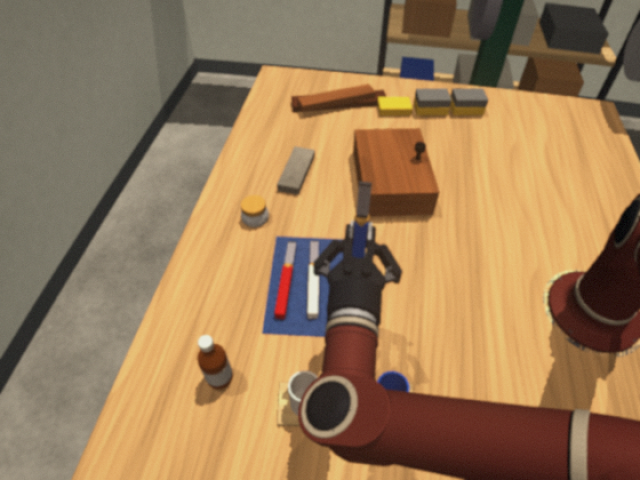

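Blue file is gripped and upright, and the tool is horizontal pointing -y. Next I refine the cup positions and work out the insertion.

```bash
cat >> h.py <<'E'
def side(phi):
    t=np.radians(phi); z=np.array([np.cos(t),np.sin(t),0]); x=np.array([0,0,-1.]); return np.c_[x,np.cross(z,x),z]
E
python3 - <<'E'
from h import *
print('side rims w r b',at('side',np.array([[381,481],[435,482],[490,482]])*.7,.09))
im=cv2.cvtColor(cv2.imread('pics/t2.png'),cv2.COLOR_BGR2HSV)
c=cv2.imread('pics/t2.png')[180:310,100:170]; 
c2=cv2.resize(cv2.imread('pics/side0.png'),(560,420))[310:380,230:370]
c=cv2.resize(c,(323,600),interpolation=cv2.INTER_CUBIC); c2=cv2.resize(c2,(477,239),interpolation=cv2.INTER_CUBIC)
o=np.zeros((600,800,3),np.uint8);o[:,:323]=c;o[:239,323:]=c2
# overlay predicted rims
for i,(x,y) in enumerate([(.574,.2967),(.502,.2844),(.4274,.2721)]):
    t=np.linspace(0,2*np.pi,60); P=np.c_[x+.028*np.cos(t),y+.028*np.sin(t),0*t+.09]
    a1=(proj('top',P)-[100,180])*600/130; a2=(proj('side',P)-[230,310])*477/140+[323,0]
    for a in(a1,a2): cv2.polylines(o,[a.astype(np.int32)],True,(0,255,0),1)
cv2.imwrite('pics/cups.png',o)
E
```

```text
side rims w r b [[0.5769 0.2978]
 [0.5047 0.2868]
 [0.4313 0.2745]]
```

View pics/cups.png

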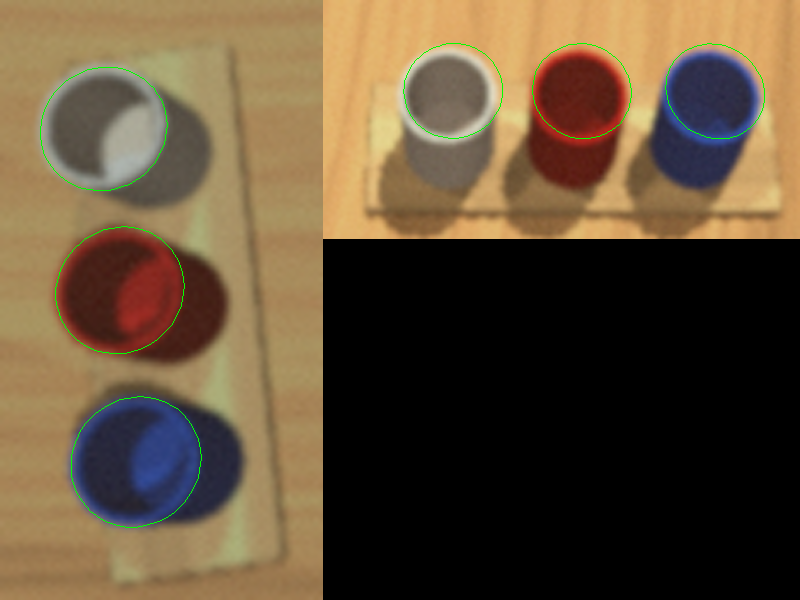

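The overlaid rims fit in both views to within about 3 mm, so I use the average centres. Now the insertion path for blue.

```bash
cat >> h.py <<'E'
CUP=dict(white=(.5755,.298),red=(.5033,.286),blue=(.4295,.2735))
def ins(col,phi,off=.0108,zs=(.30,.22,.122)):
    Rt=side(phi); c=np.array(CUP[col])+off*Rt[:2,2]; plan(*[((*c,z),Rt) for z in zs])
E
python3 - <<'E'
from h import *
ins('blue',-87.4)
E
```

```text
xyz [-5.5, -81.9, -166.3] twist [0.0009, -0.0017, -0.001]
xyz [74.5, -81.9, -166.1] twist [0.0009, -0.0017, -0.001]
xyz [172.5, -82.0, -166.0] twist [0.0009, -0.0017, -0.001]
```

apply_moves(xyz=[[-5,-20,-40],[-5,-40,-80],[-5,-60,-120],[-5,-82,-166],[-5,-82,-166],[20,-82,-166],[45,-82,-166],[70,-82,-166],[75,-82,-166],[75,-82,-166],[75,-82,-166]], twist=[[0,0,0],[0,0,0],[0,0,0],[0,0,0],[0,0,0],[0,0,0],[0,0,0],[0,0,0],[0,0,0],[0,0,0],[0,0,0]], fingers=[0,0,0,0,0,0,0,0,0,0,0])

```text
time_s: 21.4
ee_pos: [0.4303, 0.2623, 0.2216]
ee_rot: [[0.003, 0.999, 0.045], [0.002, 0.045, -0.999], [-1.0, 0.003, -0.002]]
ft_force: [-0.7, -0.8, -0.7]
width: 0.236
finger_force: 78.5
```

Run:
```python
from h import *
im=snap('top','t9');o=manip.get_obs();print(o['ee_pos'],o['ee_rot'],o['joint_pos'],o['ft_force'])
s=snap('side','s9')
cv2.imwrite('pics/t9.png',np.hstack([cv2.resize(q[:,:,::-1],(400,300),interpolation=cv2.INTER_AREA) for q in(im,s)]))
ins('blue',-87.4)
```

```text
[0.4303 0.2623 0.2217] [[ 0.0036  0.999   0.0454]
 [ 0.0023  0.0454 -0.999 ]
 [-1.      0.0037 -0.0022]] [-80.9037  74.1674  55.2373  83.298   19.566   95.4334 -31.2429] [ 0.4608 -0.0707 -0.4298]
xyz [-78.5, 0.1, -0.6] twist [0.0001, -0.0022, -0.0035]
xyz [1.4, -0.2, -0.4] twist [0.0001, -0.0022, -0.0035]
xyz [99.4, -0.6, -0.2] twist [0.0001, -0.0022, -0.0035]
```

View pics/t9.png

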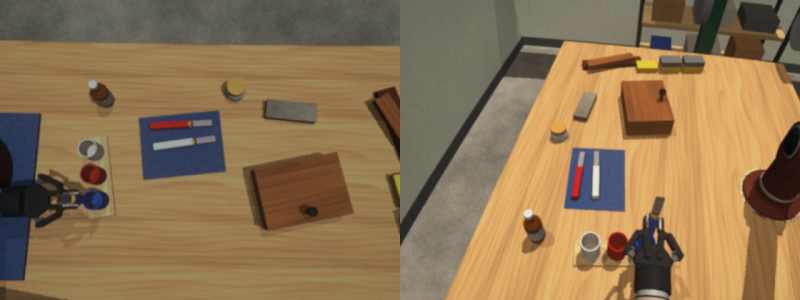

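The blue file sits over the blue cup. Descend, release, back out along -z and rise.

apply_moves(xyz=[[15,0,0],[30,0,0],[45,0,0],[60,0,0],[75,0,0],[88,0,0],[96,0,0],[99,0,0],[99,0,0]], twist=[[0,0,0],[0,0,0],[0,0,0],[0,0,0],[0,0,0],[0,0,0],[0,0,0],[0,0,0],[0,0,0]], fingers=[0,0,0,0,0,0,0,0,0])

```text
time_s: 22.25
ee_pos: [0.4295, 0.2622, 0.119]
ee_rot: [[-0.001, 0.999, 0.046], [-0.002, 0.046, -0.999], [-1.0, -0.001, 0.002]]
ft_force: [-0.5, -0.4, -1.4]
width: 0.246
finger_force: 78.5
```

apply_moves(xyz=[[0,0,0],[0,0,0],[0,0,0],[0,0,-20],[0,0,-50],[0,0,-80],[-40,0,-80],[-80,0,-80],[-120,0,-80],[-160,0,-80],[-160,0,-80]], twist=[[0,0,0],[0,0,0],[0,0,0],[0,0,0],[0,0,0],[0,0,0],[0,0,0],[0,0,0],[0,0,0],[0,0,0],[0,0,0]], fingers=[0.5,0.5,0.5,0.5,0.5,0.5,0.5,0.5,0.5,0.5,0.5])

```text
time_s: 23.17
ee_pos: [0.4271, 0.3422, 0.2903]
ee_rot: [[0.015, 0.999, 0.046], [0.005, 0.046, -0.999], [-1.0, 0.015, -0.004]]
ft_force: [-0.2, -0.3, 1.2]
width: 0.495
finger_force: 0.0
```

Run:
```python
from h import *
im=snap('top','t10');s=snap('side','s10')
o=manip.get_obs();print(o['ee_pos'],o['time_s'])
# blue blade tip expected if upright at z=.215
print('pred tip top',proj('top',(.4295,.2735,.215)),'side',proj('side',(.4295,.2735,.215)))
cv2.imwrite('pics/t10.png',np.hstack([cv2.resize(im[180:310,80:260,::-1],(400,289)),cv2.resize(s[250:400,230:430,::-1],(400,289))]))
yw=-80.85+90
c=np.array([.6103,.0203])
plan(((.52,.15,.30),yw),((*c,.12),yw),((*c,.006),yw))
```

```text
[0.426  0.3421 0.2824] 23.2667
pred tip top [[106.5066 277.6737]] side [[353.8305 308.6741]]
xyz [-18.1, 85.2, 196.1] twist [-0.0867, 1.5655, -0.0925]
xyz [161.7, 168.9, 330.5] twist [-0.0867, 1.5655, -0.0925]
xyz [275.7, 168.5, 330.9] twist [-0.0867, 1.5655, -0.0925]
```

View pics/t10.png

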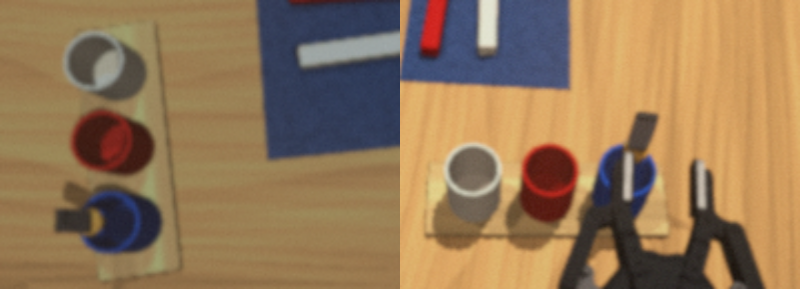

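The blue file stands in the blue cup; its blade tip is within a few pixels of the prediction. White is next.

apply_moves(xyz=[[-18,85,196],[-18,85,196],[-18,85,196],[-18,85,196],[-18,85,196],[-18,85,196],[-18,85,196],[-18,85,196],[-18,85,196],[-18,85,196],[-18,85,196],[-18,85,196],[-18,85,196],[100,169,331],[130,169,331],[161,169,331],[161,169,331],[161,169,331],[161,169,331],[161,169,331]], twist=[[-0.087,1.566,-0.093],[-0.087,1.566,-0.093],[-0.087,1.566,-0.093],[-0.087,1.566,-0.093],[-0.087,1.566,-0.093],[-0.087,1.566,-0.093],[-0.087,1.566,-0.093],[-0.087,1.566,-0.093],[-0.087,1.566,-0.093],[-0.087,1.566,-0.093],[-0.087,1.566,-0.093],[-0.087,1.566,-0.093],[-0.087,1.566,-0.093],[-0.087,1.566,-0.093],[-0.087,1.566,-0.093],[-0.087,1.566,-0.093],[-0.087,1.566,-0.093],[-0.087,1.566,-0.093],[-0.087,1.566,-0.093],[-0.087,1.566,-0.093]], fingers=[0.5,0.5,0.5,0.5,0.5,0.5,0.5,0.5,0.5,0.5,0.5,0.5,0.5,0.5,0.5,0.5,0.5,0.5,0.5,0.5])

```text
time_s: 24.93
ee_pos: [0.6066, 0.0143, 0.1118]
ee_rot: [[-0.153, 0.988, -0.016], [0.988, 0.153, -0.008], [-0.005, -0.017, -1.0]]
ft_force: [-1.0, -0.5, -0.1]
width: 0.499
finger_force: 0.0
```

Run:
```python
from h import *
o=manip.get_obs();print(o['ee_pos'],o['joint_pos'])
plan(((.6103,.0203,.005),9.15))
```

```text
[0.6066 0.0143 0.1118] [-21.246   42.485   30.0843  96.4048 -25.9095  49.1602  28.6257]
xyz [5.9, 6.4, 106.7] twist [-0.0168, 0.0054, -0.0061]
```

apply_moves(xyz=[[0,0,0],[0,0,10],[0,0,30],[0,0,50],[0,0,65],[0,0,70],[0,0,70],[0,0,70]], twist=[[0,0,0],[0,0,0],[0,0,0],[0,0,0],[0,0,0],[0,0,0],[0,0,0],[0,0,0]], fingers=[0.5,0.5,0.5,0.5,0.5,0.5,0.5,0.5])

```text
time_s: 25.6
ee_pos: [0.6102, 0.0202, 0.0499]
ee_rot: [[-0.161, 0.987, -0.002], [0.987, 0.161, -0.003], [-0.003, -0.002, -1.0]]
ft_force: [0.6, -0.5, 0.5]
width: 0.501
finger_force: 0.0
```

Run:
```python
from h import *
o=manip.get_obs();print(o['ee_pos'])
plan(((.6103,.0203,.005),9.15))
```

```text
[0.6102 0.0202 0.0499]
xyz [0.2, 0.2, 44.9] twist [-0.0022, 0.0027, 0.0024]
```

apply_moves(xyz=[[0,0,25],[0,0,40],[0,0,45],[0,0,45],[0,0,45],[0,0,45],[0,0,45],[0,0,45],[0,0,45],[0,0,45],[0,0,30],[0,0,0],[0,0,-40],[0,0,-80],[0,0,-120]], twist=[[0,0,0],[0,0,0],[0,0,0],[0,0,0],[0,0,0],[0,0,0],[0,0,0],[0,0,0],[0,0,0],[0,0,0],[0,0,0],[0,0,0],[0,0,0],[0,0,0],[0,0,0]], fingers=[0.5,0.5,0.5,0.5,0.5,0,0,0,0,0,0,0,0,0,0])

```text
time_s: 26.85
ee_pos: [0.6094, 0.0196, 0.1704]
ee_rot: [[-0.16, 0.987, -0.005], [0.987, 0.16, -0.004], [-0.003, -0.005, -1.0]]
ft_force: [1.3, -0.2, -2.0]
width: 0.235
finger_force: 79.9
```

apply_moves(xyz=[[90,0,-130],[90,0,-130],[90,0,-130],[90,0,-130],[90,0,-130],[90,0,-130],[90,0,-130],[90,0,-130],[90,0,-130],[90,0,-130],[90,0,-130],[90,0,-130],[90,0,-130],[90,0,-130],[90,0,-130],[90,0,-130],[90,0,-130]], twist=[[0,-1.571,0],[0,-1.571,0],[0,-1.571,0],[0,-1.571,0],[0,-1.571,0],[0,-1.571,0],[0,-1.571,0],[0,-1.571,0],[0,-1.571,0],[0,-1.571,0],[0,-1.571,0],[0,-1.571,0],[0,-1.571,0],[0,-1.571,0],[0,-1.571,0],[0,-1.571,0],[0,-1.571,0]], fingers=[0,0,0,0,0,0,0,0,0,0,0,0,0,0,0,0,0])

```text
time_s: 28.27
ee_pos: [0.5964, 0.1083, 0.3009]
ee_rot: [[-0.0, 0.987, 0.159], [-0.0, 0.159, -0.987], [-1.0, -0.0, 0.0]]
ft_force: [-0.1, -1.3, -1.0]
width: 0.235
finger_force: 79.9
```

Run:
```python
from h import *
snap('side','s11')
o=manip.get_obs();print(o['ee_pos'],o['ee_rot'],o['width'],o['finger_force'],o['joint_pos'])
ins('white',-80.85,.006)
```

```text
[0.5963 0.1083 0.3007] [[-0.0004  0.9872  0.1592]
 [-0.0001  0.1592 -0.9872]
 [-1.     -0.0004  0.0001]] 0.23419436434320276 79.93215322494507 [-68.8121  73.1183  68.8159  87.1937  26.2706  70.145  -20.5912]
xyz [0.7, 9.6, -184.6] twist [0.0002, 0.0001, 0.0004]
xyz [80.7, 9.7, -184.6] twist [0.0002, 0.0001, 0.0004]
xyz [178.7, 9.7, -184.6] twist [0.0002, 0.0001, 0.0004]
```

apply_moves(xyz=[[0,3,-40],[0,6,-80],[0,9,-120],[0,10,-160],[0,10,-185],[20,10,-185],[45,10,-185],[70,10,-185],[80,10,-185],[80,10,-185],[80,10,-185]], twist=[[0,0,0],[0,0,0],[0,0,0],[0,0,0],[0,0,0],[0,0,0],[0,0,0],[0,0,0],[0,0,0],[0,0,0],[0,0,0]], fingers=[0,0,0,0,0,0,0,0,0,0,0])

```text
time_s: 29.23
ee_pos: [0.5764, 0.2924, 0.2196]
ee_rot: [[-0.002, 0.987, 0.159], [-0.004, 0.159, -0.987], [-1.0, -0.003, 0.004]]
ft_force: [0.4, -0.2, -0.2]
width: 0.235
finger_force: 80.0
```

Run:
```python
from h import *
o=manip.get_obs();print(o['ee_pos'],o['ee_rot'],o['joint_pos'],o['ft_force'])
ins('white',-80.85,.006)
```

```text
[0.5764 0.2924 0.2196] [[-0.002   0.9872  0.1593]
 [-0.0044  0.1593 -0.9872]
 [-1.     -0.0027  0.0041]] [-71.8054  82.1925  64.2011  63.2783  18.2481  94.2579 -18.7898] [ 0.362  -0.1622 -0.1599]
xyz [-80.4, -0.2, 0.7] twist [0.0003, 0.0041, 0.0027]
xyz [-0.4, -0.0, 0.4] twist [0.0003, 0.0041, 0.0027]
xyz [97.6, 0.2, -0.0] twist [0.0003, 0.0041, 0.0027]
```

apply_moves(xyz=[[15,0,0],[30,0,0],[45,0,0],[60,0,0],[75,0,0],[88,0,0],[96,0,0],[97,0,0],[97,0,0]], twist=[[0,0,0],[0,0,0],[0,0,0],[0,0,0],[0,0,0],[0,0,0],[0,0,0],[0,0,0],[0,0,0]], fingers=[0,0,0,0,0,0,0,0,0])

```text
time_s: 29.98
ee_pos: [0.5758, 0.2924, 0.1205]
ee_rot: [[-0.004, 0.987, 0.16], [-0.005, 0.16, -0.987], [-1.0, -0.005, 0.005]]
ft_force: [1.0, -0.8, -0.8]
width: 0.231
finger_force: 80.0
```

apply_moves(xyz=[[0,0,0],[0,0,0],[0,0,0],[0,0,-20],[0,0,-45],[0,0,-70],[-40,0,-70],[-80,0,-70],[-120,0,-70],[-160,0,-70],[-160,0,-70],[-160,0,-70]], twist=[[0,0,0],[0,0,0],[0,0,0],[0,0,0],[0,0,0],[0,0,0],[0,0,0],[0,0,0],[0,0,0],[0,0,0],[0,0,0],[0,0,0]], fingers=[0.45,0.45,0.45,0.45,0.45,0.45,0.45,0.45,0.45,0.45,0.45,0.45])

```text
time_s: 30.98
ee_pos: [0.5653, 0.3622, 0.2857]
ee_rot: [[0.003, 0.987, 0.16], [0.0, 0.16, -0.987], [-1.0, 0.003, 0.0]]
ft_force: [0.1, 0.4, -0.9]
width: 0.453
finger_force: 0.0
```

Run:
```python
from h import *
im=snap('top','t12');s=snap('side','s12')
o=manip.get_obs();print(o['ee_pos'],o['ee_rot'],o['time_s'])
cv2.imwrite('pics/t12.png',np.hstack([cv2.resize(im[150:310,80:300,::-1],(400,289)),cv2.resize(s[200:400,170:430,::-1],(400,289))]))
yw=-85.64+90
c=np.array([.667,.0325])
plan(((.58,.17,.30),yw),((*c,.12),yw))
```

```text
[0.565  0.362  0.2806] [[-0.0041  0.9872  0.1594]
 [-0.0026  0.1594 -0.9872]
 [-1.     -0.0045  0.0019]] 31.0833
xyz [-19.0, -15.8, 192.0] twist [0.0625, 1.5718, 0.0694]
xyz [161.0, 48.9, 341.2] twist [0.0625, 1.5718, 0.0694]
```

View pics/t12.png

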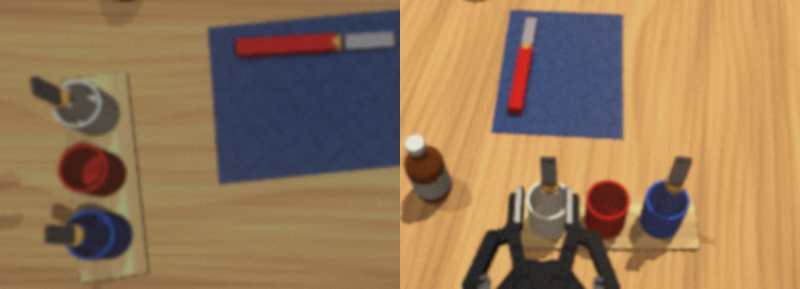

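The white file stands in the white cup. Red is next, in the red cup between the other two.

apply_moves(xyz=[[-19,-16,192],[-19,-16,192],[-19,-16,192],[-19,-16,192],[-19,-16,192],[-19,-16,192],[-19,-16,192],[-19,-16,192],[-19,-16,192],[-19,-16,192],[-19,-16,192],[-19,-16,192],[-19,-16,192],[100,49,341],[130,49,341],[161,49,341],[161,49,341],[161,49,341],[161,49,341],[161,49,341]], twist=[[0.063,1.572,0.069],[0.063,1.572,0.069],[0.063,1.572,0.069],[0.063,1.572,0.069],[0.063,1.572,0.069],[0.063,1.572,0.069],[0.063,1.572,0.069],[0.063,1.572,0.069],[0.063,1.572,0.069],[0.063,1.572,0.069],[0.063,1.572,0.069],[0.063,1.572,0.069],[0.063,1.572,0.069],[0.063,1.572,0.069],[0.063,1.572,0.069],[0.063,1.572,0.069],[0.063,1.572,0.069],[0.063,1.572,0.069],[0.063,1.572,0.069],[0.063,1.572,0.069]], fingers=[0.6,0.6,0.6,0.6,0.6,0.6,0.6,0.6,0.6,0.6,0.6,0.6,0.6,0.6,0.6,0.6,0.6,0.6,0.6,0.6])

```text
time_s: 32.75
ee_pos: [0.6636, 0.0267, 0.1119]
ee_rot: [[-0.069, 0.998, -0.014], [0.998, 0.069, -0.006], [-0.005, -0.015, -1.0]]
ft_force: [-1.1, -0.4, -0.1]
width: 0.599
finger_force: 0.0
```

apply_moves(xyz=[[0,0,0],[0,0,10],[0,0,30],[0,0,50],[0,0,65],[0,0,70],[0,0,70],[0,0,70]], twist=[[0,0,0],[0,0,0],[0,0,0],[0,0,0],[0,0,0],[0,0,0],[0,0,0],[0,0,0]], fingers=[0.6,0.6,0.6,0.6,0.6,0.6,0.6,0.6])

```text
time_s: 33.42
ee_pos: [0.6682, 0.0338, 0.0518]
ee_rot: [[-0.078, 0.997, 0.002], [0.997, 0.078, -0.001], [-0.001, 0.002, -1.0]]
ft_force: [0.2, -0.7, -0.2]
width: 0.603
finger_force: 0.0
```

Run:
```python
from h import *
o=manip.get_obs();print(o['ee_pos'],o['joint_pos'])
plan(((.667,.0325,.005),4.36))
```

```text
[0.6682 0.0338 0.0518] [-22.3827  52.0649  32.9696  88.4839 -34.1864  49.7053  27.5022]
xyz [-1.2, -1.4, 46.8] twist [0.0018, 0.0008, 0.0021]
```

apply_moves(xyz=[[-1,-1,25],[-1,-1,40],[-1,-1,47],[-1,-1,47],[-1,-1,47],[-1,-1,47],[-1,-1,47],[-1,-1,47],[-1,-1,47],[-1,-1,47],[-1,-1,30],[-1,-1,0],[-1,-1,-40],[-1,-1,-80],[-1,-1,-120]], twist=[[0,0,0],[0,0,0],[0,0,0],[0,0,0],[0,0,0],[0,0,0],[0,0,0],[0,0,0],[0,0,0],[0,0,0],[0,0,0],[0,0,0],[0,0,0],[0,0,0],[0,0,0]], fingers=[0.6,0.6,0.6,0.6,0.6,0,0,0,0,0,0,0,0,0,0])

```text
time_s: 34.67
ee_pos: [0.6655, 0.0319, 0.1715]
ee_rot: [[-0.076, 0.997, -0.002], [0.997, 0.076, -0.001], [-0.001, -0.003, -1.0]]
ft_force: [0.3, 0.2, -1.2]
width: 0.234
finger_force: 80.1
```

apply_moves(xyz=[[40,-40,-100],[80,-110,-130],[80,-110,-130],[80,-110,-130],[80,-110,-130],[80,-110,-130],[80,-110,-130],[80,-110,-130],[80,-110,-130],[80,-110,-130],[80,-110,-130],[80,-110,-130],[80,-110,-130],[80,-110,-130],[80,-110,-130],[80,-110,-130],[80,-110,-130]], twist=[[0,-1.571,0],[0,-1.571,0],[0,-1.571,0],[0,-1.571,0],[0,-1.571,0],[0,-1.571,0],[0,-1.571,0],[0,-1.571,0],[0,-1.571,0],[0,-1.571,0],[0,-1.571,0],[0,-1.571,0],[0,-1.571,0],[0,-1.571,0],[0,-1.571,0],[0,-1.571,0],[0,-1.571,0]], fingers=[0,0,0,0,0,0,0,0,0,0,0,0,0,0,0,0,0])

```text
time_s: 36.08
ee_pos: [0.5509, 0.1027, 0.3025]
ee_rot: [[0.003, 0.997, 0.076], [0.002, 0.076, -0.997], [-1.0, 0.003, -0.002]]
ft_force: [0.4, -0.6, -0.7]
width: 0.234
finger_force: 80.1
```

Run:
```python
from h import *
o=manip.get_obs();print(o['ee_pos'],o['ee_rot'],o['width'],o['finger_force'],o['joint_pos'])
ins('red',-85.64,.006,(.33,.22,.122))
```

```text
[0.5509 0.1027 0.3025] [[ 0.003   0.9971  0.0757]
 [ 0.0018  0.0757 -0.9971]
 [-1.      0.0032 -0.0016]] 0.23402973575789227 80.12346625328064 [-71.25    74.005   71.7287  90.4735  22.3203  72.4966 -18.7167]
xyz [-27.3, -33.5, -180.5] twist [-0.0003, -0.0016, -0.0032]
xyz [82.7, -33.8, -180.3] twist [-0.0003, -0.0016, -0.0032]
xyz [180.7, -34.2, -180.1] twist [-0.0003, -0.0016, -0.0032]
```

Run:
```python
from h import *
print(at('top',[[104.8-6,199.8-3],[114,280]],.21), at('side',[[170+149*.65,200+160*.692],[170+281*.65,200+160*.692]],.21))
```

```text
[[0.5744 0.3004]
 [0.4257 0.2619]] [[0.5739 0.2994]
 [0.4307 0.2751]]
```

apply_moves(xyz=[[-27,-8,-40],[-27,-16,-80],[-27,-24,-120],[-27,-34,-160],[-27,-34,-180],[-27,-34,-180],[-27,-34,-180],[-27,-34,-180]], twist=[[0,0,0],[0,0,0],[0,0,0],[0,0,0],[0,0,0],[0,0,0],[0,0,0],[0,0,0]], fingers=[0,0,0,0,0,0,0,0])

```text
time_s: 36.75
ee_pos: [0.503, 0.2787, 0.3289]
ee_rot: [[0.002, 0.997, 0.074], [0.001, 0.074, -0.997], [-1.0, 0.002, -0.001]]
ft_force: [-0.2, -0.7, -0.5]
width: 0.233
finger_force: 80.2
```

Run:
```python
from h import *
o=manip.get_obs();print(o['ee_pos'],o['ee_rot'])
ins('red',-85.64,.006,(.22,.122))
im=snap('top','t13')
cv2.imwrite('pics/t13.png',cv2.resize(im[170:310,30:230,::-1],(800,560),interpolation=cv2.INTER_CUBIC))
```

```text
[0.503  0.2787 0.3289] [[ 0.0016  0.9972  0.0742]
 [ 0.0006  0.0742 -0.9972]
 [-1.      0.0017 -0.0005]]
xyz [108.9, 0.6, -1.2] twist [-0.0019, -0.0005, -0.0017]
xyz [206.9, 0.5, -1.1] twist [-0.0019, -0.0005, -0.0017]
```

View pics/t13.png

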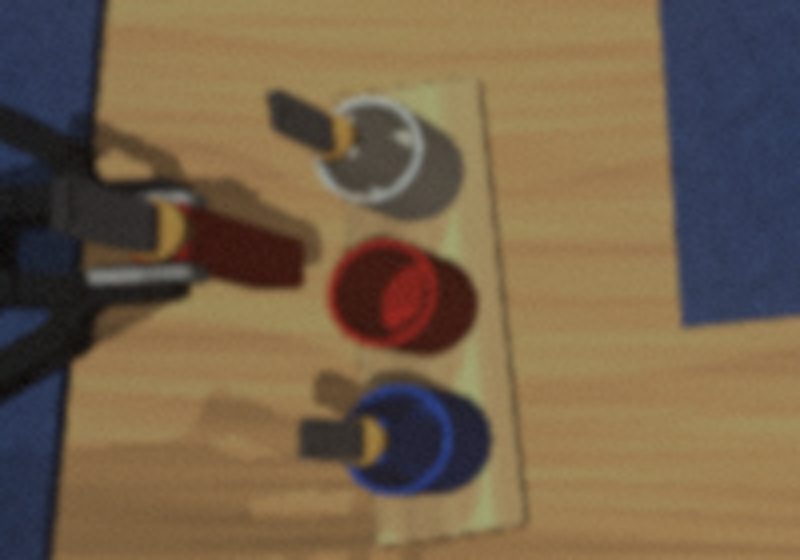

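apply_moves(xyz=[[30,0,-1],[60,0,-1],[90,0,-1],[105,0,-1],[109,0,-1],[120,0,-1],[135,0,-1],[150,0,-1],[165,0,-1],[180,0,-1],[195,0,-1],[204,0,-1],[207,0,-1],[207,0,-1],[207,0,-1]], twist=[[0,0,0],[0,0,0],[0,0,0],[0,0,0],[0,0,0],[0,0,0],[0,0,0],[0,0,0],[0,0,0],[0,0,0],[0,0,0],[0,0,0],[0,0,0],[0,0,0],[0,0,0]], fingers=[0,0,0,0,0,0,0,0,0,0,0,0,0,0,0])

```text
time_s: 38.05
ee_pos: [0.5033, 0.2809, 0.121]
ee_rot: [[0.001, 0.997, 0.077], [-0.002, 0.077, -0.997], [-1.0, 0.001, 0.002]]
ft_force: [0.3, -0.5, 0.1]
width: 0.235
finger_force: 80.2
```

apply_moves(xyz=[[0,0,0],[0,0,0],[0,0,0],[0,0,-20],[0,0,-45],[0,0,-80],[0,0,-100],[-40,0,-100],[-80,0,-100],[-120,0,-100],[-160,0,-100],[-160,0,-100],[-160,0,-100]], twist=[[0,0,0],[0,0,0],[0,0,0],[0,0,0],[0,0,0],[0,0,0],[0,0,0],[0,0,0],[0,0,0],[0,0,0],[0,0,0],[0,0,0],[0,0,0]], fingers=[0.4,0.4,0.4,0.4,0.4,0.4,0.4,0.4,0.4,0.4,0.4,0.4,0.4])

```text
time_s: 39.13
ee_pos: [0.4954, 0.3807, 0.2844]
ee_rot: [[0.006, 0.997, 0.077], [0.003, 0.077, -0.997], [-1.0, 0.006, -0.002]]
ft_force: [-0.2, -0.5, -0.8]
width: 0.401
finger_force: 0.0
```

Run:
```python
from h import *
im=snap('top','t14');s=snap('side','s14')
o=manip.get_obs();print(o['ee_pos'],o['ft_force'],o['time_s'])
cv2.imwrite('pics/t14.png',np.hstack([cv2.resize(q[:,:,::-1],(400,300),interpolation=cv2.INTER_AREA) for q in(im,s)]+[]))
a=cv2.resize(im[170:310,80:280,::-1],(400,280),interpolation=cv2.INTER_CUBIC);b=cv2.resize(s[250:390,200:400,::-1],(400,280),interpolation=cv2.INTER_CUBIC)
f=cv2.imread('pics/t14.png'); cv2.imwrite('pics/t14.png',np.vstack([f,np.hstack([a,b])]))
```

```text
[0.4952 0.3806 0.2798] [-0.7589 -0.2534 -0.3543] 39.2333
```

View pics/t14.png

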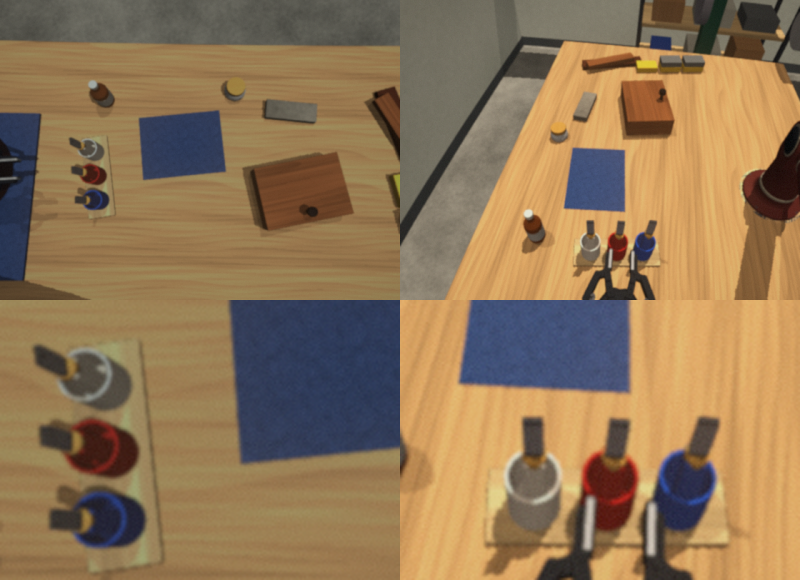

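All three files stand in their own cups, with tips level at about rows 420-425 in the close-up. The lid is shut and the bystanders have not moved, so I hand it in.

```bash
python3 -c "
from cell import order
print(order.job_done())"
```

```text
the job is handed in; nothing more can be done
None
```

I handed the job in at about 39 s of robot time: all three files stand upright in their own cups, both sanding blocks are in the box, the lid is shut, and the bottle, tin and stone were left alone; no verdict was returned.

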